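# Show the right utensil to the lesson camera

## Task

We are streaming a cooking lesson. Look at what stands on the round orange place mat: if it is the aluminium bento box, take the bamboo rice paddle from the baking tray, and if it is the mint cupcake mold, take the mint-bladed spatula; leave the other one lying, do not push the tray, the box or the mold about, and do not bump the camera. Hold it up to the lesson camera by its handle, the middle of the blade 15 cm straight in front of the lens at lens height, blade pointing towards the lens with its tip raised about 30 degrees, upper face upward and not rolled or turned sideways, and finish still holding it there, motionless.

Things in the scene. Friction and masses are not known exactly. Their poses are not given: they have to be found in the camera images.
- paddle: Bamboo rice paddle, 200 mm long, blade 62 mm wide, 8 thick, round tip 139 mm ahead of the origin, 50 to 100 g, flat in the tray. Handle 24 mm wide, 12 thick, from 61 mm behind to 50 mm ahead of the origin; grip it across, about 30 mm ahead of the origin (near the balance point). Origin: on the underside, mid-width, about mid-handle. x points to the blade tip, z up out of the upper face.
- paddle_blade (a point): Middle of the rice paddle's blade: 95 mm ahead of the paddle's origin and 6 mm above its underside.
- spatula: White-handled spatula, 200 mm long, mint oblong blade 46 mm wide, 8 thick, tip 139 mm ahead of the origin, 50 to 100 g, flat in the tray. Handle 24 mm wide, 12 thick, from 61 mm behind to 50 mm ahead of the origin; grip it across, about 30 mm ahead of the origin (near the balance point). Origin: on the underside, mid-width, about mid-handle. x points to the blade tip, z up out of the upper face.
- spatula_blade (a point): Middle of the spatula's blade: 95 mm ahead of the spatula's origin and 6 mm above its underside.
- tray: Loose stainless steel baking tray, 240 mm (its x) by 360 mm (its y), rim 18 mm high (21 mm with its rolled edge), floor 3 mm thick. Origin: centre of its underside. Both utensils lie on its floor, side by side, handles towards the robot.
- mat: Flat round orange place mat, 200 mm across, 2 mm thick. Origin: centre of its underside. Either the bento box or the cupcake mold stands near its middle; the other stands off it on the far side of the tray.
- bento: Closed aluminium bento box, 105 x 150 mm, 53 mm high. Origin: centre of its underside.
- mold: Mint silicone cupcake mold with four cups, 150 x 150 mm, 35 mm high. Origin: centre of its underside.
- camera: Black lesson camera on a fixed round foot (90 mm) with a thin aluminium pole, 270 mm high in all, beyond the tray; it looks level, towards the robot's side. Origin: centre of the foot's underside. Its x axis points out of its back (the lens looks along its own -x), y to the side, z up.
- lens (a point): Centre of the lens front, 240 mm above the work surface, 35 mm in front of the camera's pole axis.
- view (a point): The showing spot in the air: 150 mm straight in front of the lens, at lens height. The middle of the blade belongs here.

How it is judged:
By the outcome, as a careful person would: the job done as asked, in the order asked, and still so for the second after the job is handed in, while the arm keeps its last pose, push and grip.
It also fails if it takes over 34 s, if anything falls off the work surface, if the arm or the gripper's body presses on something with over 40 N, if the wrist force passes 120 N, or if a joint passes its speed limit or range.

## Robot

A 7-joint arm with a two-finger parallel gripper is mounted at the origin on the work surface. World frame = base frame: x ahead of the robot, y to its left, z up, the work surface at z = 0. Lengths are in m, angles in degrees, forces in N, time in s.
With the tool pointing down it reaches from about 0.4 to 0.85 m from the base axis. Payload 10.4 kg.
Tool frame: the origin (TCP) lies at the very end of the fingers, on their centre line; the grasp point (between the pads) lies 19 mm behind it; x points along the fingers, y is the direction in which the jaws open and shut, and the axes are right-handed (so a half turn about x gives the same grasp; the last joint's range is limited). The gripper opens to 85 mm and grips with 20 to 120 N. Pads are 22 mm wide; open, the fingers measure 114 mm over their backs; the gripper's body (76 mm by 85 mm) begins 54 mm behind the grasp point. The pads swing forward as they close: fully open they stand 13 mm farther back than shut.
Start: joints at [64.08, 19.034, -3.707, 83.658, 1.238, 77.344, -5.071], TCP at [0.26, -0.568, 0.211] pointing down, gripper open.
Joint ranges: [-148.97, 148.97], [-28.65, 121.19], [-84.17, 76.75], [9.2, 138.47], [-72.65, 252.65], [3.7, 117.97], [-149.18, 149.18]. Speed limits (degrees/s): [127.2, 127.2, 159.86, 159.86, 180, 180, 180].

## Interface

Orientations are given as [roll, pitch, yaw] about the fixed x, y, z axes, in that order (R = Rz(yaw) Ry(pitch) Rx(roll)).
In Python, from plant import arm gives the robot as it stands.
- The arm moves only by the tool play_rows, never from a script. Its argument "moves" is a list that holds one entry, the list of rows, each a list of 7 numbers: the opening, from -1 (shut) to 1 (fully open), then the shift along the tool's x, y, z in mm, then the turn, a rotation vector about the tool's x, y, z in rad. A call has 1 to 12 rows; each row shifts and turns the pose as measured when the row begins, along the tool's axes as they then stand; what a row does not reach is not made up. A row lasts 1/8 s, in which the tool goes at most 62.5 mm and 10.7 degrees, less where a joint would pass 70% of its speed; a pose out of reach is approached as far as the arm can. A call with a gripper value outside its range is refused whole. The fingers move at their own pace and stop on an object; "squeeze" is the grip in N (left out, the last holds). Time passes only in rows, so rows that do not move let the fingers close. It gives the time, the measured TCP pose, the force and the opening at its end, in the units of the state.
- arm.state(): the state, without advancing time (a new reading comes with each control period).
- arm.camera(name): name is "side" or "top"; returns a dict with "frame" (480x640x3 uint8, red, green, blue), "fovy" (degrees; the focal length in pixels is half the picture's height over the tangent of half this angle, whatever the lens; pixels are square), "cx", "cy" (the principal point, pixels), "T" (4x4, takes a point from camera to world coordinates). Camera axes: x right, y down, z forward; pixel columns grow to the right and rows downward; lengths in m; the calibration is good to about 2 mm. A picture is of the moment at which its call begins. There is no depth.
- arm.close_job(): hands the job in, once; it reports no verdict.
The state is a dict: "clock": time; "joint_pos": joint angles; "joint_velocities": joint speeds; "effort": joint torques, N m; "eef_pos": TCP position; "orientation": TCP orientation; "force": force on the tool from outside, world axes, zero at the start; "torque": the same for the moment, N m; "grip_width": opening from 0.0 (shut) to 1.0 (fully open).
Only numpy, scipy, OpenCV 4.12 (cv2) and the standard library are available. Lean on these libraries where they do the work, as an engineer would, in place of code of your own. Each camera call takes 0.05 s, during which the arm holds its last target.

## Working session

There is one attempt and no reset: what is moved stays moved. The work goes in short steps, Python scripts to look and compute and a tool call to move; the robot and the scene stay as the last step left them, time stands still between calls to the robot, and variables do not carry over. Pictures are saved under pics/ and viewed, and the job is handed in when it is done.

Besides the shell and the picture viewer there is one more tool, called after "Emit:" as name([rows], argument=value, ...), one row to a line, values as JSON. play_rows: Moves the arm, as the interface text tells. Its arguments: {"type":"object","properties":{"moves":{"type":"array"},"squeeze":{"type":"number"}},"required":["moves"]}

```bash
ls; mkdir -p pics; python3 - <<'E'
from plant import arm
import cv2,numpy as np
print(arm.state())
for n in("side","top"):
    c=arm.camera(n); cv2.imwrite(f"pics/{n}0.png",c["frame"][:,:,::-1]); print(n,c["frame"].shape,c["fovy"],c["cx"],c["cy"],np.round(c["T"],4).tolist()); np.savez(f"{n}0.npz",**c)
E
```

```text
pics
{'clock': 0.0, 'joint_pos': array([64.07999751, 19.07241828, -3.70702058, 83.70741297,  1.23722089,
       77.34279516, -5.07028047]), 'joint_velocities': array([ 0.09277894, -0.03763917,  0.06031617,  0.05225698,  0.11271682,
        0.05288849,  0.00119103]), 'effort': array([-5.52471483e-04, -6.25445867e+01,  4.89979726e-02, -3.91609883e+01,
        1.61339465e-02,  1.00366192e-02,  7.97307308e-06]), 'eef_pos': array([ 0.26024726, -0.56778399,  0.20989938]), 'orientation': array([-87.56377082,  89.91720825, 117.0628839 ]), 'force': array([-0.69760559,  0.03874299, -0.03363042]), 'torque': array([ 0.00702352, -0.02969128, -0.06096879]), 'grip_width': 0.9990698792221621}
side (480, 640, 3) 49.172847756233175 310.1819490317776 246.57272866497814 [[-0.8185, -0.3491, 0.4564, -0.0497], [-0.5745, 0.4952, -0.6517, 0.9661], [0.0015, -0.7956, -0.6059, 1.0543], [0.0, 0.0, 0.0, 1.0]]
top (480, 640, 3) 46.811379474956006 322.70121725645447 230.8169816850209 [[0.0179, -0.9929, 0.1173, 0.4658], [-0.9998, -0.018, 0.0007, -0.021], [0.0014, -0.1173, -0.9931, 1.4756], [0.0, 0.0, 0.0, 1.0]]
```

View pics/side0.png

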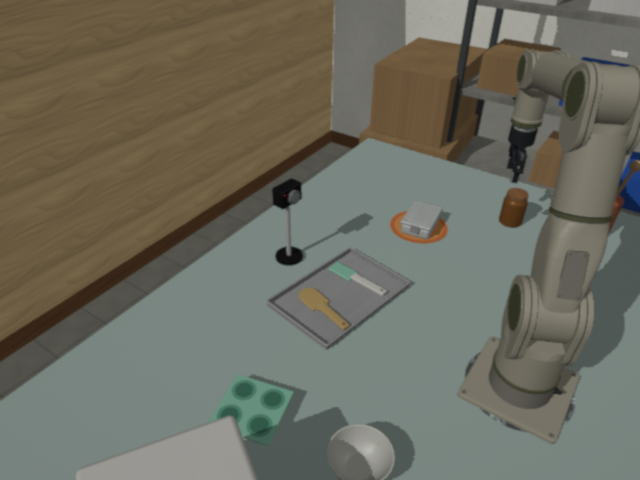

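View pics/top0.png

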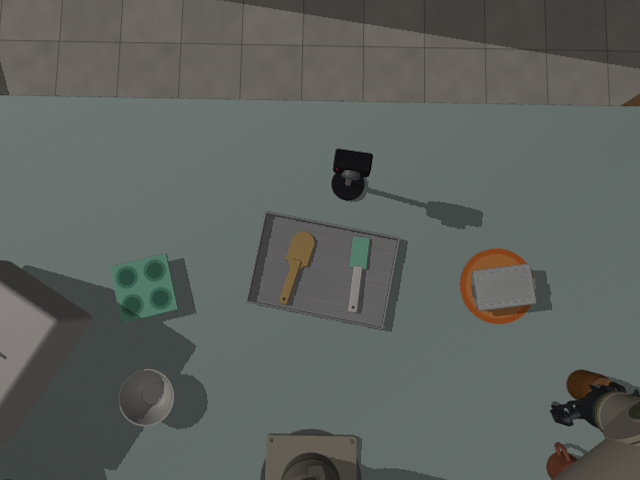

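The bento box stands on the orange mat (top view, about 503,287), so I need the paddle (top view, about 297,265). The mold is off to the left (145,287). I'll zoom in to measure the paddle and the camera.

```bash
cat > h.py <<'E'
import numpy as np,cv2
def K(c):
    f=240/np.tan(np.radians(float(c["fovy"]))/2); return f,float(c["cx"]),float(c["cy"])
def ray(c,u,v):
    f,cx,cy=K(c); T=np.array(c["T"]); d=T[:3,:3]@np.array([(u-cx)/f,(v-cy)/f,1]); return T[:3,3],d
def onz(c,u,v,z):
    o,d=ray(c,u,v); return o+d*(z-o[2])/d[2]
def proj(c,p):
    f,cx,cy=K(c); T=np.array(c["T"]); q=T[:3,:3].T@(np.array(p)-T[:3,3]); return np.array([f*q[0]/q[2]+cx,f*q[1]/q[2]+cy])
def tri(rs):
    A=np.zeros((3,3));b=np.zeros(3)
    for o,d in rs:
        d=d/np.linalg.norm(d);M=np.eye(3)-np.outer(d,d);A+=M;b+=M@o
    return np.linalg.solve(A,b)
def crop(c,u0,v0,u1,v1,s,name):
    im=c["frame"][v0:v1,u0:u1,::-1]; cv2.imwrite(name,cv2.resize(im,None,fx=s,fy=s,interpolation=cv2.INTER_CUBIC))
E
python3 - <<'E'
from h import *
t=np.load("top0.npz");s=np.load("side0.npz")
crop(t,245,140,405,260,5,"pics/tc.png")
crop(s,255,160,355,345,3,"pics/sc.png")
for c,n,z in((t,"top",.012),(s,"side",.012)):
    hsv=cv2.cvtColor(c["frame"],cv2.COLOR_RGB2HSV)
    m=cv2.inRange(hsv,(8,110,80),(28,255,255))
    roi=np.zeros_like(m)
    if n=="top": roi[220:315,260:330]=1
    else: roi[280:335,290:355]=1
    m*=roi
    k,l,st,ce=cv2.connectedComponentsWithStats(m); i=1+st[1:,4].argmax(); v,u=np.where(l==i)
    P=np.array([onz(c,a,b,z)[:2] for a,b in zip(u,v)])
    ct=P.mean(0); w,V=np.linalg.eigh(np.cov(P.T)); a=V[:,1]*np.sign(V[0,1]); q=(P-ct)@a; r=(P-ct)@np.array([-a[1],a[0]])
    print(n,len(u),ct,a,np.degrees(np.arctan2(a[1],a[0])),q.min(),q.max(),r.min(),r.max())
    # handle-only axis and blade
    tip=q.max(); 
    hs=q<q.min()+.10
    bl=q>q.max()-.07
    for lab,k in(("h",hs),("b",bl)): print(lab,q[k].mean(),r[k].mean())
    x0=q[hs];sl=np.polyfit(x0,r[hs],1);print("handle slope deg",np.degrees(np.arctan(sl[0])),"tip",ct+a*q.max(),"end",ct+a*q.min())
E
```

```text
top 1036 [0.56021561 0.04767523] [ 0.95337567 -0.30178606] -17.564909572201255 -0.11752153169268625 0.07717005192726954 -0.03025135649278179 0.029994489409231228
h -0.06620685669801549 -8.387857215029154e-05
b 0.039615622221445906 -0.0001071425760745596
handle slope deg 0.615195601707795 tip [0.63378766 0.02438639] end [0.44817344 0.08314159]
side 512 [0.5591252  0.05215347] [ 0.95800078 -0.28676559] -16.664415498791943 -0.11678162519189683 0.07322033239981601 -0.027984288324392932 0.027006812840451266
h -0.06424074364345445 -0.0002727142074418005
b 0.03560945600630335 8.187289445586542e-05
handle slope deg -1.8014970737408382 tip [0.62927033 0.0311564 ] end [0.44724831 0.08564242]
```

View pics/tc.png

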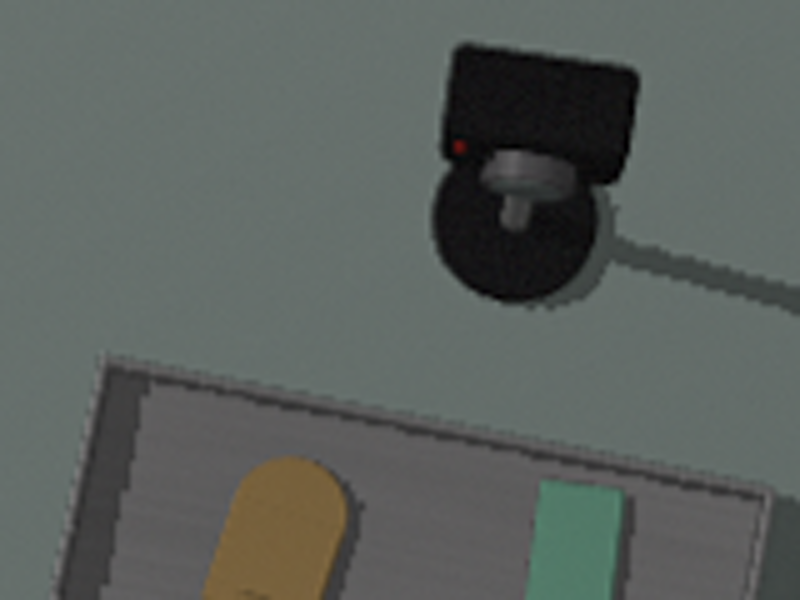

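View pics/sc.png

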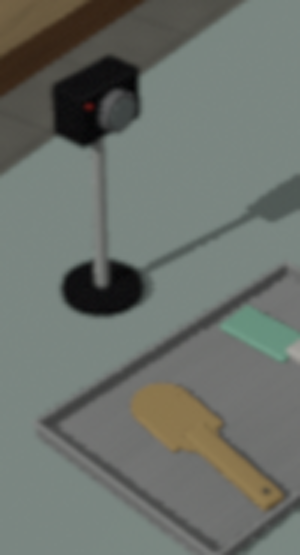

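```bash
python3 - <<'E'
from h import *
t=np.load("top0.npz");s=np.load("side0.npz")
crop(t,325,142,381,205,9,"pics/tc2.png")
crop(s,265,172,310,212,14,"pics/sc2.png")
crop(s,270,242,310,272,14,"pics/sc3.png")
E
```

```text
(no output)
```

View pics/tc2.png

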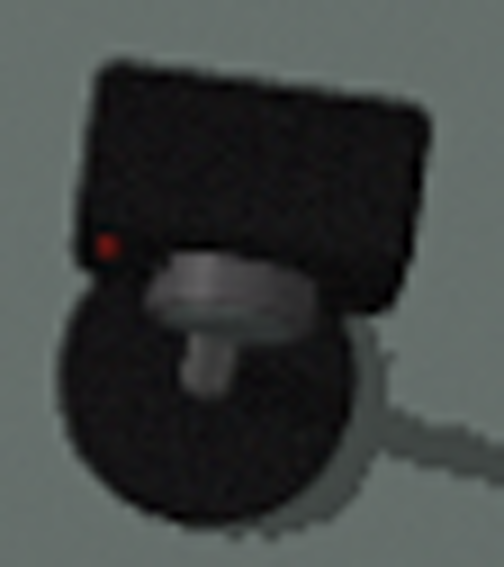

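View pics/sc2.png

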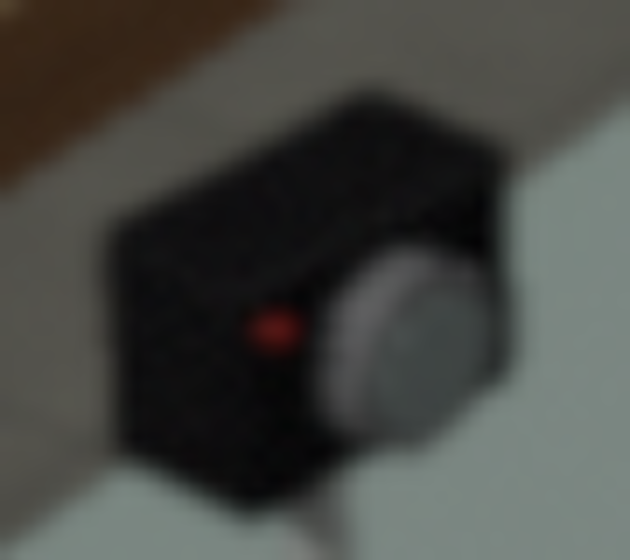

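View pics/sc3.png

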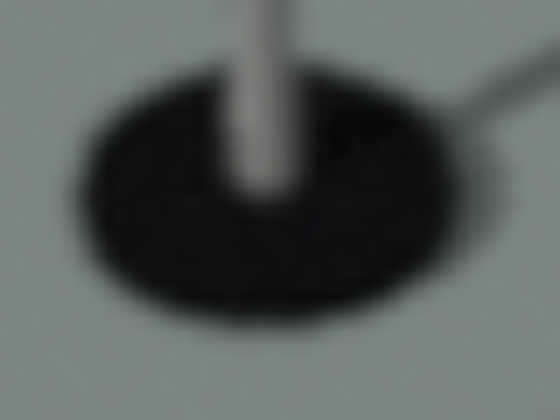

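```bash
python3 - <<'E'
from h import *
t=np.load("top0.npz");s=np.load("side0.npz")
T=lambda x,y:(325+x/9-.5,142+y/9-.5)
S2=lambda x,y:(265+x/14-.5,172+y/14-.5)
S3=lambda x,y:(270+x/14-.5,242+y/14-.5)
for z in(0,.006,.012): print("foot",z,onz(t,*T(207,380),z),onz(s,*S3(265,195),z), "R",np.linalg.norm(onz(t,*T(60,380),z)-onz(t,*T(353,380),z))/2)
print("pole base",onz(s,*S3(266,190),.008),onz(t,*T(205,390),.008))
def ang(c,p,q,z):
    d=onz(c,*q,z)-onz(c,*p,z); return np.degrees(np.arctan2(d[1],d[0])),np.linalg.norm(d)
print("top back edge",ang(t,T(425,108),T(115,65),.27))
print("side back edge",ang(s,S2(365,90),S2(120,222),.27))
print("side right edge",ang(s,S2(500,155),S2(370,90),.27))
print("top bottom front edge",ang(t,T(385,312),T(80,265),.21))
print("lens tri",tri([ray(s,*S2(437,345)),ray(t,*T(228,303))]), onz(s,*S2(437,345),.24),onz(t,*T(228,303),.24))
# tray edges in top: crop tc coords
C=lambda x,y:(245+x/5-.5,140+y/5-.5)
print("tray far edge",ang(t,C(770,490),C(107,356),.02))
E
```

```text
foot 0 [ 0.76960325 -0.08479871  0.        ] [ 0.77483104 -0.08840515  0.        ] R 0.044068791320362295
foot 0.006 [ 0.76836772 -0.08453913  0.006     ] [ 0.77013835 -0.0824038   0.006     ] R 0.04388959720522893
foot 0.012 [ 0.76713219 -0.08427954  0.012     ] [ 0.76544567 -0.07640245  0.012     ] R 0.04371040309009556
pole base [ 0.76950413 -0.08202216  0.008     ] [ 0.764903   -0.08389301  0.008     ]
top back edge (np.float64(82.95423570116228), np.float64(0.07742328787464918))
side back edge (np.float64(83.10239910695569), np.float64(0.07338398954625745))
side right edge (np.float64(-8.937027159121898), np.float64(0.039036515026951234))
top bottom front edge (np.float64(82.10967143546308), np.float64(0.07975519679568628))
lens tri [ 0.73750491 -0.08034666  0.24319383] [ 0.73851727 -0.08508265  0.24      ] [ 0.74004039 -0.07946338  0.24      ]
tray far edge (np.float64(79.51283199462767), np.float64(0.35810789200835785))
```

Checks hold up: the foot radius comes out at 44 mm (45 given) and the paddle at 195 mm (200). The lens agrees between two routes: triangulated (0.7375, -0.080, 0.243), and foot plus yaw (0.734, -0.080, 0.24). Next I'll plan the approach.

```bash
cat > plan.py <<'E'
import numpy as np
from scipy.spatial.transform import Rotation as Ro
from h import *
def cur(st): return np.array(st["eef_pos"]),Ro.from_euler("xyz",st["orientation"],degrees=True)
psi=np.radians(-7.3); foot=np.array([.769,-.0845,0])
cx_=np.array([np.cos(psi),np.sin(psi),0]); view=foot-.185*cx_+[0,0,.24]
Rp=Ro.from_euler("ZY",[psi,np.radians(-30)])
pad_o=np.array([.503,.0665,.003]); pad_yaw=np.radians(-17.3); Rpad=Ro.from_euler("Z",pad_yaw)
def toolR(Rpd,flip):  # tool x=-z_p, y=±y_p
    s=-1 if flip else 1
    M=np.array([[0,0,s],[0,s,0],[-1,0,0]],float)  # columns: x=(0,0,-1), y=(0,s,0), z=x×y=(s,0,0)
    return Rpd*Ro.from_matrix(M)
def rows(p,R,pt,Rt,n,grip):
    rv=(R.inv()*Rt).as_rotvec()/n; out=[]
    for i in range(n):
        d=R.inv().apply((pt-p)/n if False else (pt-p)/(n-i))*1000
        out.append([grip]+[round(float(x),1) for x in d]+[round(float(x),3) for x in rv])
        p=p+R.apply(np.array(out[-1][1:4])/1000); R=R*Ro.from_rotvec(out[-1][4:7])
    return out,p,R
def show(o):
    print(o)
E
python3 - <<'E'
from plan import *
from plant import arm
st=arm.state();p,R=cur(st)
print(R.as_matrix().round(3).tolist(),"view",view)
gp=pad_o+Rpad.apply([.03,0,0]);print("grasp",gp)
for f in(0,1):
    Rt=toolR(Rpad,f); print(f,np.degrees((R.inv()*Rt).as_rotvec()))
    R2=toolR(Rp,f); print(" then",np.degrees((Rt.inv()*R2).as_rotvec()))
E
```

```text
[[-0.001, 0.417, -0.909], [0.001, -0.909, -0.417], [-1.0, -0.001, 0.0]] view [ 0.58549953 -0.06099305  0.24      ]
grasp [0.53164282 0.05757875 0.003     ]
0 [-1.38074937e+02 -8.62395594e-02  3.53219068e-02]
 then [ -9.77025703 -29.92310518   2.61793248]
1 [4.19250349e+01 2.79946505e-02 6.83498299e-02]
 then [-9.77025703 29.92310518 -2.61793248]
```

```bash
python3 - <<'E'
from plan import *
from plant import arm
p,R=cur(arm.state())
gp=pad_o+Rpad.apply([.03,0,0]); Rt=toolR(Rpad,0)
o,p,R=rows(p,R,np.array([gp[0],gp[1],.14]),Rt,16,0.5)
for r in o: print(r)
E
```

```text
[0.5, 4.4, -28.5, -31.7, -0.151, -0.0, 0.0]
[0.5, 4.4, -23.4, -35.6, -0.151, -0.0, 0.0]
[0.5, 4.4, -17.7, -38.7, -0.151, -0.0, 0.0]
[0.5, 4.4, -11.7, -41.0, -0.151, -0.0, 0.0]
[0.5, 4.4, -5.4, -42.3, -0.151, -0.0, 0.0]
[0.5, 4.4, 1.0, -42.6, -0.151, -0.0, 0.0]
[0.5, 4.4, 7.4, -42.0, -0.151, -0.0, 0.0]
[0.5, 4.4, 13.6, -40.4, -0.151, -0.0, 0.0]
[0.5, 4.4, 19.5, -37.8, -0.151, -0.0, 0.0]
[0.5, 4.4, 25.0, -34.5, -0.151, -0.0, 0.0]
[0.5, 4.4, 29.9, -30.3, -0.151, -0.0, 0.0]
[0.5, 4.4, 34.1, -25.5, -0.151, -0.0, 0.0]
[0.5, 4.4, 37.6, -20.0, -0.151, -0.0, 0.0]
[0.5, 4.5, 40.2, -14.2, -0.151, -0.0, 0.0]
[0.5, 4.4, 41.9, -8.0, -0.151, -0.0, 0.0]
[0.5, 4.5, 42.5, -1.6, -0.151, -0.0, 0.0]
```

Emit:
play_rows([
  [[0.5, 4, -28, -32, -0.15, 0, 0], [0.5, 4, -23, -36, -0.15, 0, 0], [0.5, 4, -18, -39, -0.15, 0, 0], [0.5, 4, -12, -41, -0.15, 0, 0], [0.5, 4, -5, -42, -0.15, 0, 0], [0.5, 4, 1, -43, -0.15, 0, 0], [0.5, 4, 7, -42, -0.15, 0, 0], [0.5, 4, 14, -40, -0.15, 0, 0], [0.5, 4, 20, -38, -0.15, 0, 0], [0.5, 4, 25, -34, -0.15, 0, 0], [0.5, 4, 30, -30, -0.15, 0, 0], [0.5, 4, 34, -25, -0.15, 0, 0]],
], squeeze=60)

```text
clock: 1.6
eef_pos: [0.4586, -0.083, 0.1573]
orientation: [-156.5, 89.6, 154.2]
force: [0.8, -0.0, 0.5]
grip_width: 0.75
```

```bash
python3 - <<'E'
from plan import *
from plant import arm
st=arm.state();p,R=cur(st); print(st["clock"],p,st["joint_pos"].round(1),st["grip_width"])
gp=pad_o+Rpad.apply([.03,0,0]); Rt=toolR(Rpad,0)
o,p,R=rows(p,R,np.array([gp[0],gp[1],.12]),Rt,6,0.5)
for r in o: print(r)
E
```

```text
1.6 [ 0.45861936 -0.08295719  0.15730824] [ 39.    3.7 -35.  109.    2.1  68.3  44. ] 0.7501430514334413
[0.5, 6.2, 24.5, -9.8, -0.093, -0.001, 0.0]
[0.5, 6.2, 25.3, -7.4, -0.093, -0.001, 0.0]
[0.5, 6.2, 25.9, -5.1, -0.093, -0.001, 0.0]
[0.5, 6.2, 26.3, -2.6, -0.093, -0.001, 0.0]
[0.5, 6.2, 26.4, -0.2, -0.093, -0.001, 0.0]
[0.5, 6.2, 26.3, 2.2, -0.093, -0.001, 0.0]
```

Emit:
play_rows([
  [[0.5, 6, 24.5, -10, -0.093, -0.001, 0], [0.5, 6, 25, -7.5, -0.093, -0.001, 0], [0.5, 6, 26, -5, -0.093, -0.001, 0], [0.5, 6, 26, -2.5, -0.093, -0.001, 0], [0.5, 6, 26, 0, -0.093, -0.001, 0], [0.5, 6, 26, 2, -0.093, -0.001, 0], [0.5, 0, 0, 0, 0, 0, 0]],
])

```text
clock: 2.48
eef_pos: [0.533, 0.0633, 0.1165]
orientation: [-163.1, 89.8, -178.8]
force: [-0.8, -0.1, -0.6]
grip_width: 0.753
```

```bash
python3 - <<'E'
from plan import *
from plant import arm
st=arm.state();p,R=cur(st); print(st["clock"],p,st["joint_pos"].round(1),st["grip_width"],st["force"])
gp=pad_o+Rpad.apply([.03,0,0]); Rt=toolR(Rpad,0)
o,_,_=rows(p,R,np.array([gp[0],gp[1],.03]),Rt,4,0.5)
for r in o: print(r)
c=arm.camera("side"); crop(c,250,230,400,345,5,"pics/s1.png")
print("grasp target px",proj(c,gp+[0,0,.012]),"paddle origin",proj(c,pad_o+[0,0,.012]))
c=arm.camera("top"); crop(c,230,190,390,310,5,"pics/t1.png")
E
```

```text
2.475 [0.53297388 0.063278   0.11647813] [ 25.9  17.5 -43.4 101.8  13.   66.   52.7] 0.7526428652371081 [-0.81359328 -0.10833817 -0.6377101 ]
[0.5, 21.6, -1.4, 0.1, 0.007, -0.001, 0.0]
[0.5, 21.6, -1.5, 0.1, 0.007, -0.001, 0.0]
[0.5, 21.6, -1.4, 0.2, 0.007, -0.001, 0.0]
[0.5, 21.7, -1.5, 0.1, 0.007, -0.001, 0.0]
grasp target px [325.91247256 307.94321878] paddle origin [332.65923295 313.8830424 ]
```

View pics/s1.png

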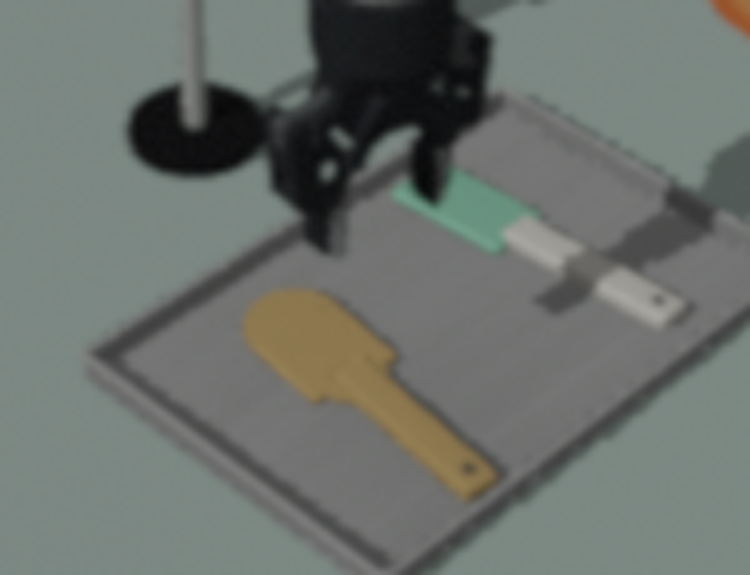

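View pics/t1.png

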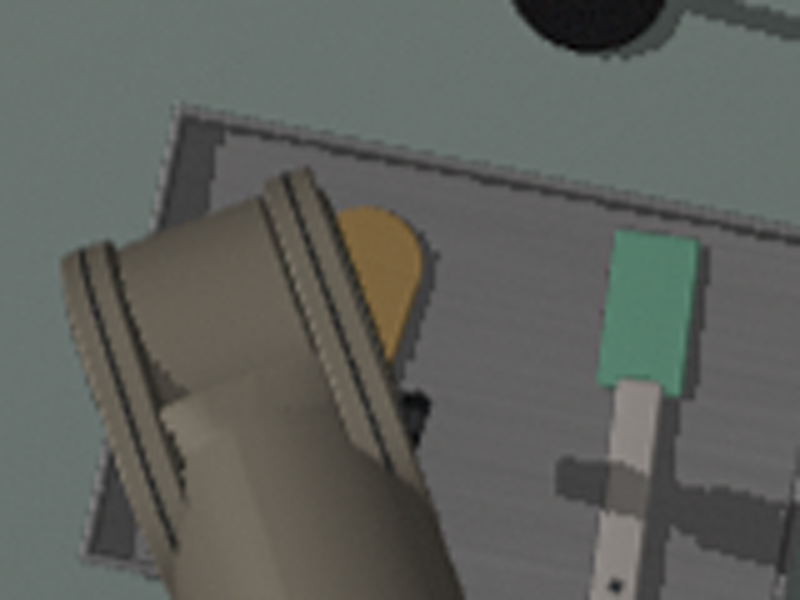

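The projected grasp target falls on the handle, just behind the neck (side crop 380,390), which is where it should be. I'll descend.

Emit:
play_rows([
  [[0.5, 22, -2, 0, 0.007, 0, 0], [0.5, 22, -2, 0, 0.007, 0, 0], [0.5, 22, -1, 0, 0.007, 0, 0], [0.5, 16, -1, 0, 0.007, 0, 0], [0.5, 8, 0, 0, 0, 0, 0], [0.5, 0, 0, 0, 0, 0, 0]],
])

```text
clock: 3.32
eef_pos: [0.5318, 0.0477, 0.0253]
orientation: [-81.5, 89.7, -100.0]
force: [0.0, -0.2, -0.7]
grip_width: 0.752
```

```bash
python3 - <<'E'
from plan import *
from plant import arm
st=arm.state();p,R=cur(st); print(st["clock"],p,st["grip_width"],st["force"])
gp=pad_o+Rpad.apply([.03,0,0]); Rt=toolR(Rpad,0)
o,_,_=rows(p,R,np.array([gp[0],gp[1],.006]),Rt,3,0.5)
for r in o: print(r)
c=arm.camera("side"); crop(c,280,260,380,340,8,"pics/s2.png")
E
```

```text
3.325 [0.53179046 0.04766946 0.02534238] 0.751939581273588 [ 0.04975666 -0.23260121 -0.65986532]
[0.5, 6.4, 3.2, -1.1, -0.007, 0.0, 0.002]
[0.5, 6.4, 3.1, -1.1, -0.007, 0.0, 0.002]
[0.5, 6.5, 3.1, -1.0, -0.007, 0.0, 0.002]
```

View pics/s2.png

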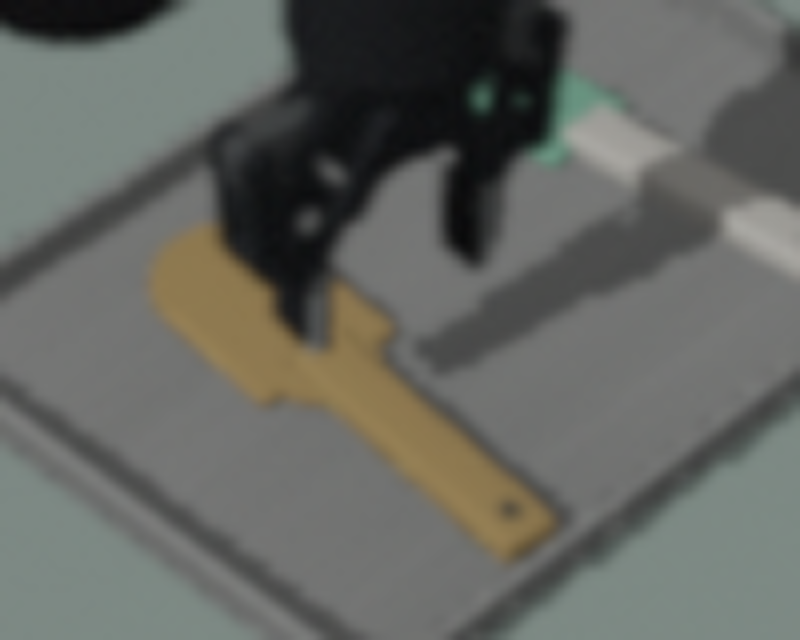

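The arm overshot in y by about 10 mm. I'll correct that at this height before going lower.

Emit:
play_rows([
  [[0.5, 0, 5, -1.5, -0.01, 0, 0], [0.5, 0, 5, -1.5, -0.01, 0, 0], [0.5, 0, 0, 0, 0, 0, 0], [0.5, 0, 0, 0, 0, 0, 0]],
])

```text
clock: 3.88
eef_pos: [0.5336, 0.0597, 0.0275]
orientation: [-47.0, 89.7, -64.1]
force: [0.9, -0.2, 0.5]
grip_width: 0.749
```

```bash
python3 - <<'E'
from plan import *
from plant import arm
st=arm.state();p,R=cur(st); print(st["clock"],p,st["grip_width"],st["force"],st["joint_velocities"].round(2))
gp=pad_o+Rpad.apply([.03,0,0]); Rt=toolR(Rpad,0)
o,_,_=rows(p,R,np.array([gp[0],gp[1],.006]),Rt,3,0.5)
for r in o: print(r)
c=arm.camera("side"); crop(c,280,260,380,340,8,"pics/s3.png")
E
```

```text
3.875 [0.53358471 0.0597031  0.02747398] 0.7486834768696595 [ 0.93579287 -0.2411941   0.49795196] [-0.22 -0.07 -0.16 -0.16 -0.08  0.07  0.03]
[0.5, 7.2, -0.8, -0.4, 0.001, 0.001, 0.001]
[0.5, 7.1, -0.9, -0.4, 0.001, 0.001, 0.001]
[0.5, 7.2, -0.8, -0.5, 0.001, 0.001, 0.001]
```

View pics/s3.png

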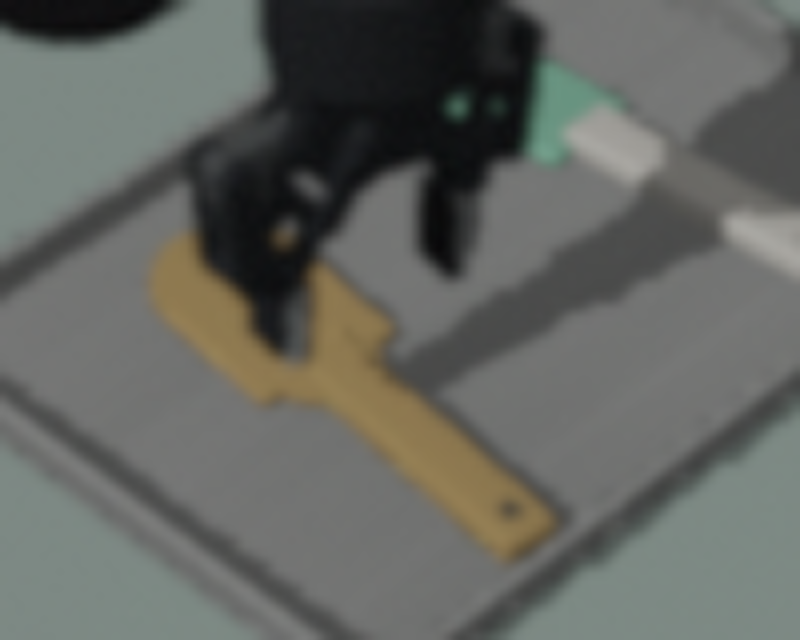

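```bash
python3 - <<'E'
from plan import *
from plant import arm
st=arm.state();p,R=cur(st)
c=arm.camera("side")
f=lambda q:((proj(c,q)-[280,260])*8).round(0)
for s in(1,-1):
  for z in(0.0,-.005):
    q=p+R.apply([z,s*.032*-1,0]); print("tip now",s,z,f(q))
  for dz in (-.011,.011):
    q=p+R.apply([0,s*-.032,dz]); q[2]=.008; print("tip low",f(q))
for x in(-.061,0,.03,.05,.139): print(x,f(pad_o+Rpad.apply([x,0,.012])))
for s in(1,-1): print("shoulder",f(pad_o+Rpad.apply([.05,s*.012,.010])))
print("target",f(p*[1,1,0]+[0,0,.015]))
E
```

```text
tip now 1 0.0 [430. 321.]
tip now 1 -0.005 [430. 311.]
tip low [448. 378.]
tip low [409. 344.]
tip now -1 0.0 [289. 398.]
tip now -1 -0.005 [289. 388.]
tip low [308. 456.]
tip low [269. 421.]
-0.061 [535. 532.]
0 [421. 431.]
0.03 [367. 384.]
0.05 [332. 353.]
0.139 [182. 221.]
shoulder [306. 371.]
shoulder [358. 342.]
target [359. 385.]
```

Emit:
play_rows([
  [[0.5, 6, -1, -1, 0, 0, 0], [0.5, 5, -1, -1, 0, 0, 0], [0.5, 0, 0, 0, 0, 0, 0], [0.5, 0, 0, 0, 0, 0, 0]],
])

```text
clock: 4.47
eef_pos: [0.5305, 0.0577, 0.0152]
orientation: [-55.8, 89.7, -73.0]
force: [-0.1, 0.3, 0.7]
grip_width: 0.75
```

```bash
python3 - <<'E'
from plan import *
from plant import arm
st=arm.state();p,R=cur(st); print(st["clock"],p,st["grip_width"],st["force"],st["joint_velocities"].round(2))
c=arm.camera("side"); 
f=lambda q:((proj(c,q)-[280,260])*8).round(0)
print("tips",f(p+R.apply([0,.032,0])),f(p+R.apply([0,-.032,0])),f(p))
gp=pad_o+Rpad.apply([.03,0,0]); Rt=toolR(Rpad,0)
o,_,_=rows(p,R,np.array([gp[0],gp[1],.006]),Rt,2,0.5)
for r in o: print(r)
crop(c,280,260,380,335,8,"pics/s4.png")
c=arm.camera("top"); crop(c,245,215,345,290,8,"pics/t4.png")
E
```

```text
4.475 [0.53054085 0.0576851  0.01520077] 0.7502942320452368 [-0.0967933   0.31923742  0.74394868] [ 0.03  0.12  0.05  0.2   0.02 -0.03 -0.04]
tips [299. 424.] [439. 346.] [370. 385.]
[0.5, 4.6, 0.1, 0.5, 0.001, 0.002, 0.002]
[0.5, 4.6, 0.2, 0.6, 0.001, 0.002, 0.002]
```

View pics/s4.png

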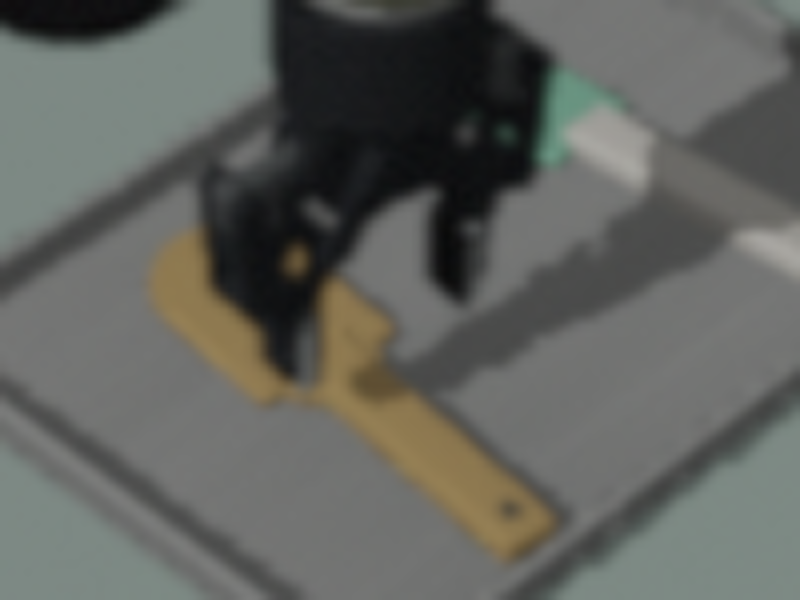

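View pics/t4.png

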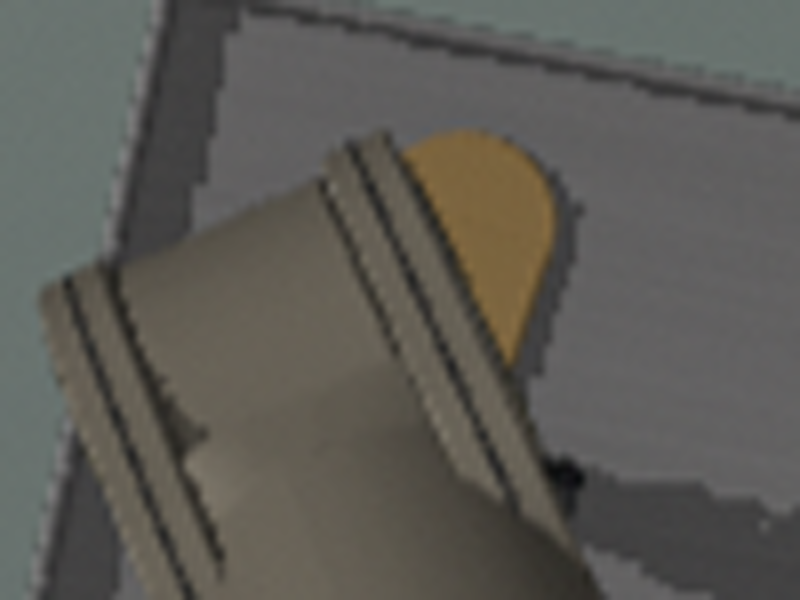

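The fingertips sit about 15–20 mm higher than the nominal TCP in the picture (left tip 305,385, right tip 460,303). The finger's shadow on the handle agrees, so this is the open-finger retraction. I'll narrow the jaws to about 40 mm here and look again.

Emit:
play_rows([
  [[-0.05, 0, 0, 0.5, 0, 0.001, 0.001], [-0.05, 0, 0, 0.5, 0, 0.001, 0.001], [-0.05, 0, 0, 0, 0, 0, 0], [-0.05, 0, 0, 0, 0, 0, 0]],
])

```text
clock: 5.08
eef_pos: [0.5319, 0.0574, 0.0156]
orientation: [-54.2, 89.8, -71.4]
force: [-0.4, -0.2, 0.9]
grip_width: 0.477
```

```bash
cat > look.py <<'E'
from plan import *
from plant import arm
import sys
st=arm.state();p,R=cur(st); print(st["clock"],p,st["grip_width"],st["force"])
c=arm.camera("side"); w=st["grip_width"]*.0425
f=lambda q:((proj(c,q)-[280,260])*8).round(0)
print("tips",f(p+R.apply([0,w,0])),f(p+R.apply([0,-w,0])),f(p))
gp=pad_o+Rpad.apply([.03,0,0]); Rt=toolR(Rpad,0)
o,_,_=rows(p,R,np.array([gp[0],gp[1],.006]),Rt,2,0.5)
for r in o: print(r)
crop(c,280,260,380,335,8,sys.argv[1])
E
python3 look.py pics/s5.png
```

```text
5.075 [0.53191041 0.05738694 0.01558862] 0.4766535383958789 [-0.37241885 -0.18552583  0.93523866]
tips [322. 406.] [411. 357.] [367. 382.]
[0.5, 4.8, 0.1, -0.2, 0.001, 0.001, 0.001]
[0.5, 4.8, 0.0, -0.1, 0.001, 0.001, 0.001]
```

View pics/s5.png

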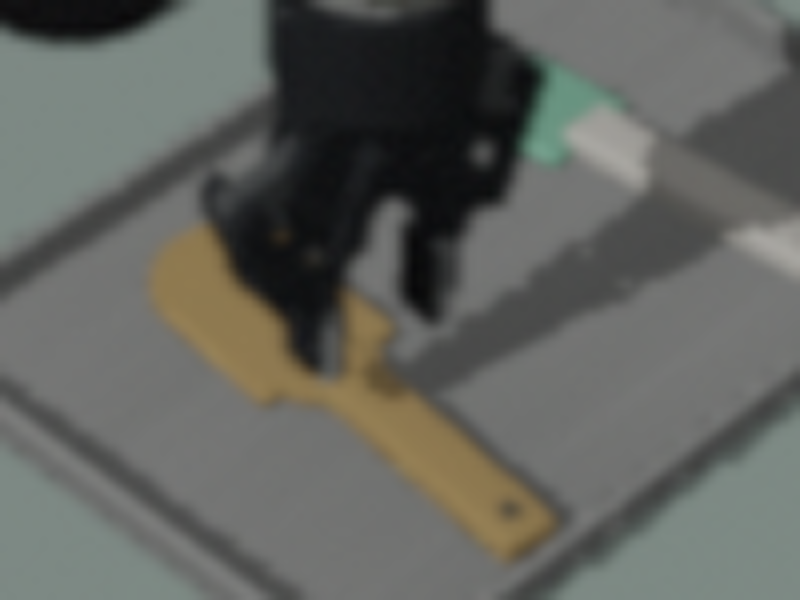

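```bash
python3 - <<'E'
from plan import *
t=np.load("top0.npz");s=np.load("side0.npz")
a=onz(t,457,213,0); L=a-np.array([.769+.0,-.0845,.24]); print("shadow",a,"L",L/.24)
S=lambda x,y:(280+x/8-.5,260+y/8-.5)
for tip,sh in(((325,378),(392,390)),((320,375),(385,385))):
    shp=onz(s,*S(*sh),.015); print("shadow pt",shp)
    o,d=ray(s,*S(*tip)); d/=np.linalg.norm(d)
    X=tri([(o,d),(shp,L)]); print(X, "gap",np.linalg.norm(np.cross(d,L/np.linalg.norm(L))@(shp-o)))
E
```

```text
shadow [ 0.6948377  -0.38044339  0.        ] L [-0.3090096  -1.23309744 -1.        ]
shadow pt [0.52495868 0.0543922  0.015     ]
[0.53288614 0.08559428 0.04061725] gap 0.0002960951588577009
shadow pt [0.52838734 0.05370614 0.015     ]
[0.53596845 0.08404068 0.03954054] gap 5.65243266378484e-05
```

Emit:
play_rows([
  [[-0.05, 4.5, 0, 0, 0, 0.001, 0.001], [-0.05, 4.5, 0, 0, 0, 0.001, 0.001], [-0.05, 0, 0, 0, 0, 0, 0]],
])

```text
clock: 5.5
eef_pos: [0.5317, 0.0573, 0.0057]
orientation: [-151.1, 89.9, -168.3]
force: [0.3, -0.4, -0.3]
grip_width: 0.475
```

```bash
python3 look.py pics/s6.png
```

```text
5.5 [0.53170251 0.05731842 0.00572582] 0.4747006148754975 [ 0.31487021 -0.40742273 -0.27590299]
tips [323. 426.] [411. 378.] [367. 402.]
[0.5, -0.1, 0.1, -0.1, 0.001, -0.0, 0.0]
[0.5, -0.2, 0.1, -0.0, 0.001, -0.0, 0.0]
```

View pics/s6.png

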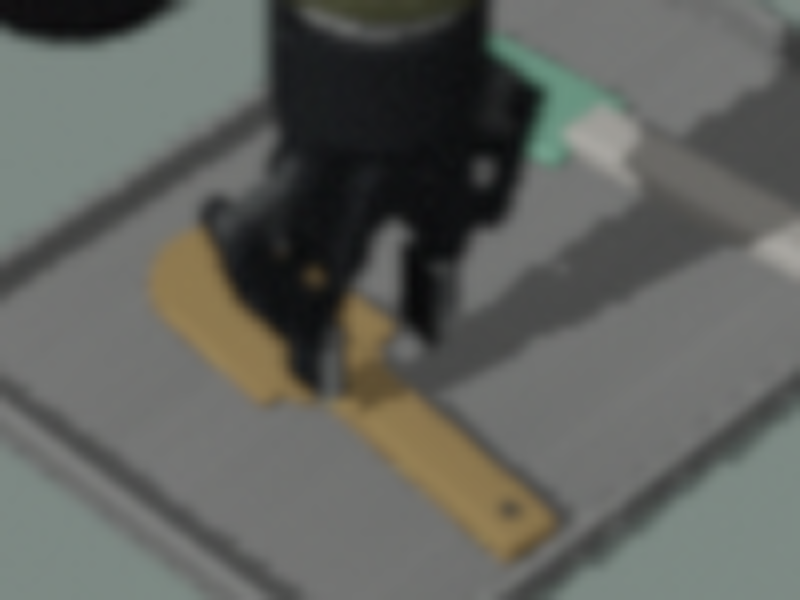

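Emit:
play_rows([
  [[-1, 0, 0, 0, 0, 0, 0], [-1, 0, 0, 0, 0, 0, 0], [-1, 0, 0, 0, 0, 0, 0], [-1, 0, 0, 0, 0, 0, 0], [-1, 0, 0, 0, 0, 0, 0]],
], squeeze=60)

```text
clock: 6.18
eef_pos: [0.5321, 0.0575, 0.0062]
orientation: [-65.9, 90.0, -83.1]
force: [-0.1, -1.1, 0.1]
grip_width: -0.002
```

```bash
python3 look.py pics/s7.png
```

```text
6.175 [0.53208328 0.05746402 0.0062358 ] -0.0015723495721939524 [-0.08738093 -1.10335722  0.13228364]
tips [366. 401.] [366. 401.] [366. 401.]
[0.5, 0.1, -0.0, -0.2, 0.001, 0.0, 0.0]
[0.5, 0.1, -0.0, -0.3, 0.001, 0.0, 0.0]
```

View pics/s7.png

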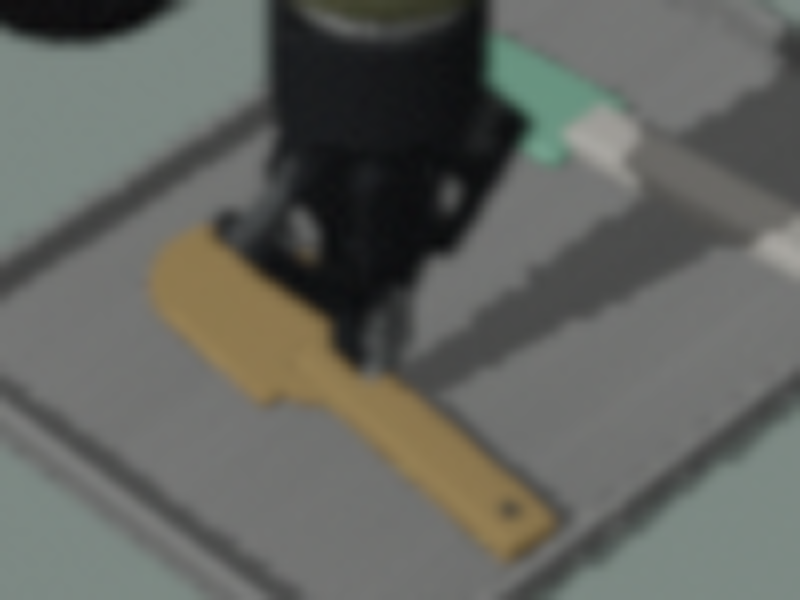

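The jaws closed fully, so the real fingertips are above the handle: the tip at (375,375) reads about 13 mm higher than the reported TCP. The paddle hasn't moved. I'll reopen to 40 mm and go down in small steps, watching the force.

Emit:
play_rows([
  [[-0.05, 0, 0, 0, 0, 0, 0], [-0.05, 0, 0, 0, 0, 0, 0], [-0.05, 0, 0, 0, 0, 0, 0], [-0.05, 4, 0, 0, 0, 0, 0], [-0.05, 3, 0, 0, 0, 0, 0], [-0.05, 0, 0, 0, 0, 0, 0]],
])

```text
clock: 6.98
eef_pos: [0.5319, 0.0574, -0.0015]
orientation: [-138.1, 90.0, -155.3]
force: [-0.0, -0.0, -0.5]
grip_width: 0.477
```

```bash
python3 look.py pics/s8.png
```

```text
6.975 [ 0.53190133  0.05741364 -0.00146515] 0.4770175146845632 [-0.02397678 -0.00953791 -0.45967831]
tips [322. 441.] [410. 392.] [366. 416.]
[0.5, -3.7, 0.0, -0.1, 0.001, -0.0, 0.0]
[0.5, -3.8, 0.1, -0.2, 0.001, -0.0, 0.0]
```

View pics/s8.png

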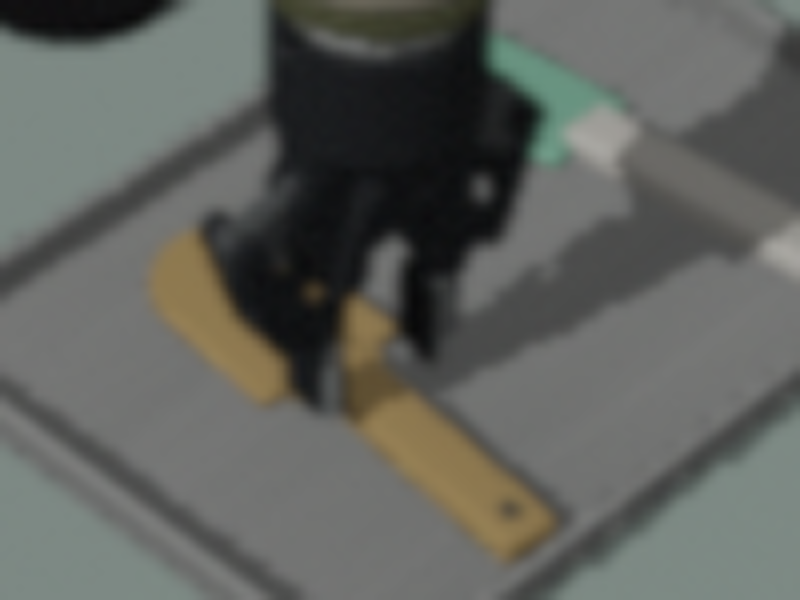

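Emit:
play_rows([
  [[-0.05, 3, 0, -2, 0, 0, 0], [-0.05, 3, 0, -1, 0, 0, 0], [-0.05, 0, 0, 0, 0, 0, 0]],
])

```text
clock: 7.4
eef_pos: [0.5289, 0.0584, -0.0077]
orientation: [-117.1, 90.0, -134.4]
force: [-1.0, -0.5, -0.7]
grip_width: 0.476
```

```bash
python3 look.py pics/s9.png
```

```text
7.4 [ 0.52886278  0.05840115 -0.00773836] 0.4757316017458892 [-0.96496406 -0.50111176 -0.65676583]
tips [327. 459.] [415. 410.] [371. 434.]
[0.5, -6.9, 0.0, 1.4, 0.001, -0.0, 0.0]
[0.5, -6.8, 0.0, 1.5, 0.001, -0.0, 0.0]
```

View pics/s9.png

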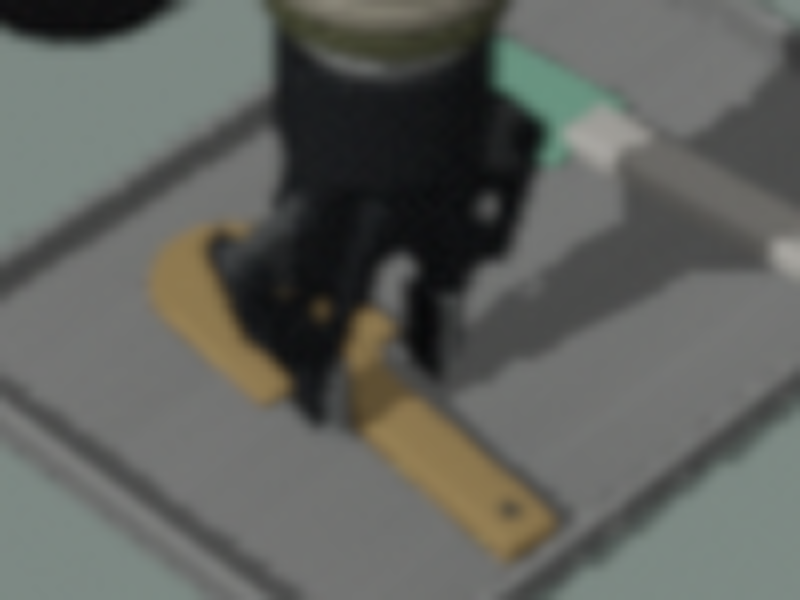

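The jaws now straddle the handle (tips at 320,428 and 440,375) and nothing is touching. I'll close.

Emit:
play_rows([
  [[-0.05, 1, 0, 0, 0, 0, 0], [-1, 0, 0, 0, 0, 0, 0], [-1, 0, 0, 0, 0, 0, 0], [-1, 0, 0, 0, 0, 0, 0], [-1, 0, 0, 0, 0, 0, 0]],
], squeeze=60)

```text
clock: 8.07
eef_pos: [0.5292, 0.0584, -0.0082]
orientation: [-22.1, 90.0, -39.3]
force: [-1.8, 0.7, 2.0]
grip_width: 0.245
```

```bash
python3 look.py pics/s10.png
```

```text
8.075 [ 0.52920376  0.05844566 -0.00819473] 0.2445286512484453 [-1.83884006  0.7394394   2.03388246]
tips [348. 447.] [393. 422.] [370. 435.]
[0.5, -7.1, -0.1, 1.3, 0.001, 0.0, 0.0]
[0.5, -7.1, -0.0, 1.3, 0.001, 0.0, 0.0]
```

View pics/s10.png

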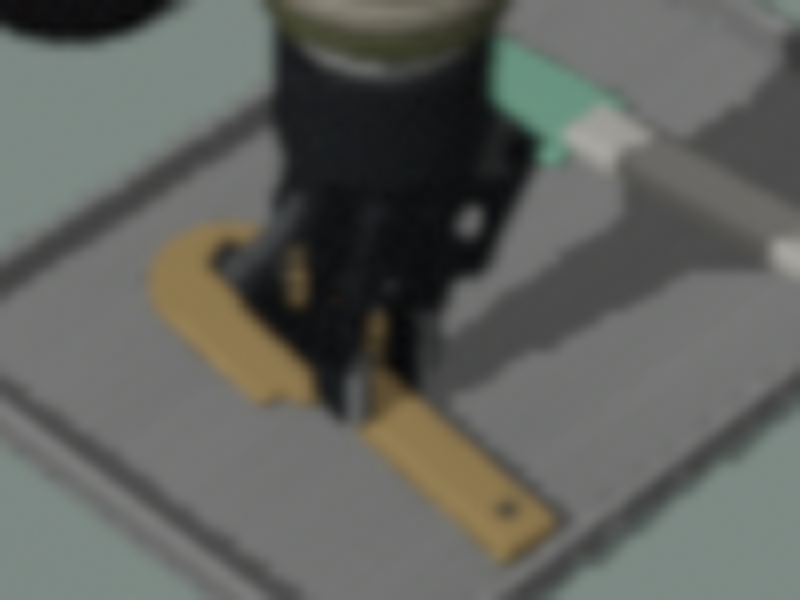

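Opening 0.245 (about 21–24 mm): the handle is gripped. Now I'll lift.

Emit:
play_rows([
  [[-1, 0, 0, 0, 0, 0, 0], [-1, -5, 0, 0, 0, 0, 0], [-1, -15, 0, 0, 0, 0, 0], [-1, -25, 0, 0, 0, 0, 0], [-1, -30, 0, 0, 0, 0, 0], [-1, -20, 0, 0, 0, 0, 0], [-1, 0, 0, 0, 0, 0, 0], [-1, 0, 0, 0, 0, 0, 0]],
], squeeze=80)

```text
clock: 9.12
eef_pos: [0.5291, 0.0587, 0.0929]
orientation: [13.4, 89.9, -3.8]
force: [-0.9, -0.2, -0.7]
grip_width: 0.229
```

```bash
python3 - <<'E'
from plan import *
from plant import arm
st=arm.state();p,R=cur(st); print(st["clock"],p,R.as_matrix().round(3).tolist(),st["grip_width"],st["force"],st["joint_pos"].round(1))
c=arm.camera("side"); crop(c,240,160,400,340,4,"pics/s11.png"); np.savez("side11.npz",**c)
E
```

```text
9.125 [0.52913552 0.05874994 0.09288081] [[0.002, 0.295, 0.955], [-0.0, 0.955, -0.295], [-1.0, 0.0, 0.002]] 0.22860958570219925 [-0.90023904 -0.24691045 -0.72933525] [ 26.   18.3 -42.9 104.1  13.9  62.9  50.9]
```

View pics/s11.png

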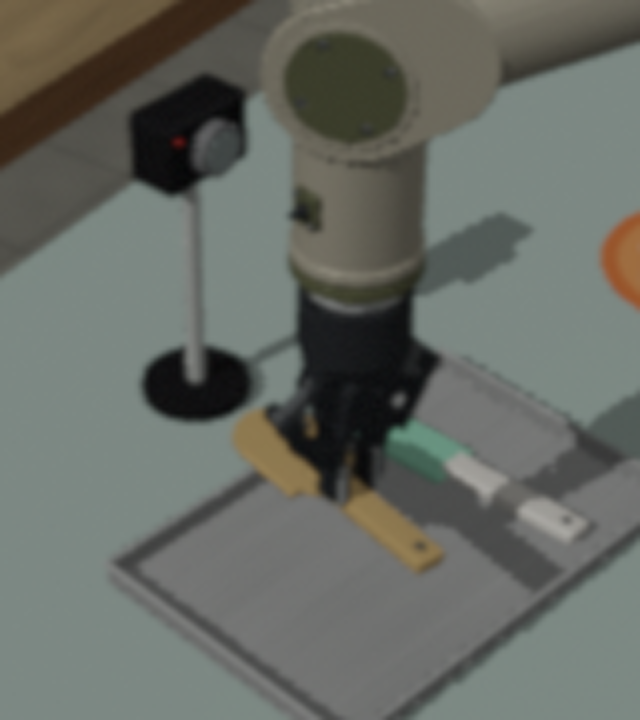

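```bash
cat >> plan.py <<'E'
tpad=np.array([-.0112,0,-.0274])
def showpose(v=None,rz=0,t=tpad):
    v=view if v is None else v
    Rt=toolR(Rp,0); o=v-Rp.apply([.095,0,.006]); return o-Rt.apply(t),Rt
E
python3 - <<'E'
from plan import *
from plant import arm
st=arm.state();p,R=cur(st)
pt,Rt=showpose(); print(pt,view,np.degrees((R.inv()*Rt).as_rotvec()))
o,p,R=rows(p,R,pt,Rt,12,-1)
for r in o: print(r)
E
```

```text
[ 0.53596103 -0.05464702  0.19130436] [ 0.58549953 -0.06099305  0.24      ] [ -9.65977631 -29.83291718   2.56443773]
[-1, -8.2, -8.9, 3.3, -0.014, -0.043, 0.004]
[-1, -8.1, -8.9, 3.6, -0.014, -0.043, 0.004]
[-1, -8.0, -8.9, 3.8, -0.014, -0.043, 0.004]
[-1, -7.8, -8.9, 4.0, -0.014, -0.043, 0.004]
[-1, -7.7, -8.9, 4.2, -0.014, -0.043, 0.004]
[-1, -7.5, -9.0, 4.4, -0.014, -0.043, 0.004]
[-1, -7.4, -9.0, 4.6, -0.014, -0.043, 0.004]
[-1, -7.2, -9.0, 4.8, -0.014, -0.043, 0.004]
[-1, -7.1, -9.1, 5.0, -0.014, -0.043, 0.004]
[-1, -6.9, -9.1, 5.2, -0.014, -0.043, 0.004]
[-1, -6.7, -9.2, 5.3, -0.014, -0.043, 0.004]
[-1, -6.4, -9.3, 5.5, -0.014, -0.043, 0.004]
```

Emit:
play_rows([
  [[-1, -8, -9, 3.5, -0.014, -0.043, 0.004], [-1, -8, -9, 3.5, -0.014, -0.043, 0.004], [-1, -8, -9, 4, -0.014, -0.043, 0.004], [-1, -8, -9, 4, -0.014, -0.043, 0.004], [-1, -7.5, -9, 4, -0.014, -0.043, 0.004], [-1, -7.5, -9, 4.5, -0.014, -0.043, 0.004], [-1, -7.5, -9, 4.5, -0.014, -0.043, 0.004], [-1, -7, -9, 5, -0.014, -0.043, 0.004], [-1, -7, -9, 5, -0.014, -0.043, 0.004], [-1, -7, -9, 5, -0.014, -0.043, 0.004], [-1, 0, 0, 0, 0, 0, 0], [-1, 0, 0, 0, 0, 0, 0]],
])

```text
clock: 10.68
eef_pos: [0.5288, -0.0381, 0.1655]
orientation: [1.3, 65.5, -7.4]
force: [-0.5, 0.8, -0.8]
grip_width: 0.233
```

```bash
python3 - <<'E'
from plan import *
from plant import arm
st=arm.state();p,R=cur(st); print(st["clock"],p,st["grip_width"],st["joint_pos"].round(1))
pt,Rt=showpose(); print("target",pt,np.degrees((R.inv()*Rt).as_rotvec()))
o,p,R=rows(p,R,pt,Rt,4,-1)
for r in o: print(r)
for n in("side","top"):
    c=arm.camera(n); np.savez(f"{n}12.npz",**c); cv2.imwrite(f"pics/{n}12.png",c["frame"][:,:,::-1])
    if n=="side": crop(c,250,160,380,280,6,"pics/s12.png")
    else: crop(c,280,140,390,250,6,"pics/t12.png")
E
```

```text
10.675 [ 0.52880926 -0.03812216  0.16548752] 0.23323567090120703 [ 38.9  -8.3 -39.2 121.6  -2.6  40.6  81.7]
target [ 0.53596103 -0.05464702  0.19130436] [-1.40376566 -5.5130162   0.11375726]
[-1, -4.9, -3.8, 4.9, -0.006, -0.024, 0.0]
[-1, -4.8, -3.8, 4.9, -0.006, -0.024, 0.0]
[-1, -4.7, -3.8, 5.1, -0.006, -0.024, 0.0]
[-1, -4.6, -3.8, 5.1, -0.006, -0.024, 0.0]
```

View pics/s12.png

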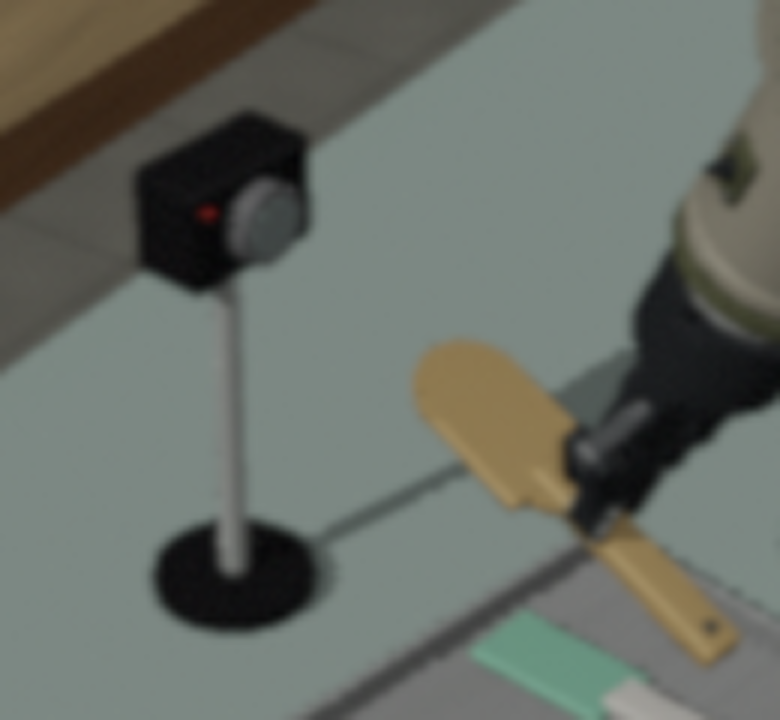

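View pics/t12.png

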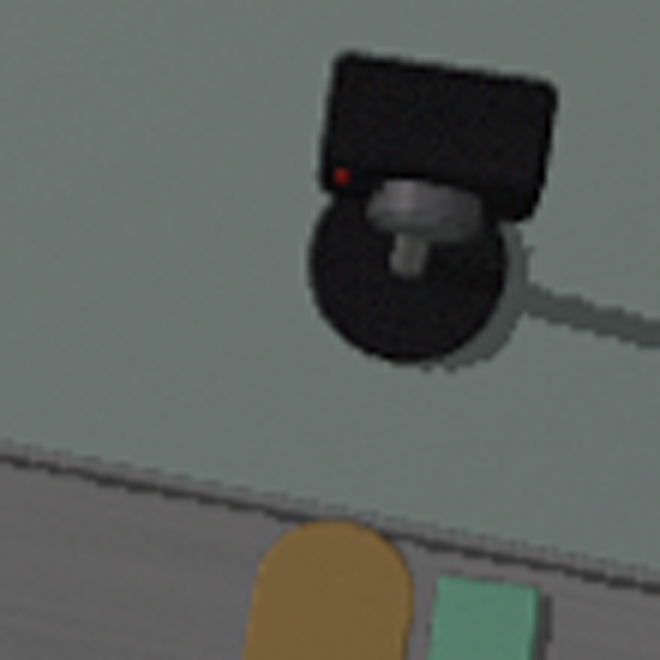

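Emit:
play_rows([
  [[-1, -5, -4, 5, -0.006, -0.024, 0], [-1, -5, -4, 5, -0.006, -0.024, 0], [-1, -4.5, -4, 5, -0.006, -0.024, 0], [-1, -4.5, -4, 5, -0.006, -0.024, 0], [-1, 0, 0, 0, 0, 0, 0], [-1, 0, 0, 0, 0, 0, 0], [-1, 0, 0, 0, 0, 0, 0]],
])

```text
clock: 11.65
eef_pos: [0.5366, -0.056, 0.1931]
orientation: [-0.2, 59.7, -7.4]
force: [-0.2, -0.1, -1.1]
grip_width: 0.236
```

```bash
cat > chk.py <<'E'
from plan import *
from plant import arm
import sys
k=sys.argv[1]
st=arm.state();p,R=cur(st); print(st["clock"],p,st["grip_width"],st["joint_pos"].round(1),st["joint_velocities"].round(2))
pt,Rt=showpose(); print("target",pt,np.degrees((R.inv()*Rt).as_rotvec()))
o,_,_=rows(p,R,pt,Rt,1,-1); print(o)
# paddle pose from tool
Rpd=R*Ro.from_matrix(np.array([[0,0,1],[0,1,0],[-1,0,0]],float)).inv(); po=p+R.apply(tpad)
print("blade pred",po+Rpd.apply([.095,0,.006])-view)
for n in("side","top"):
    c=arm.camera(n); np.savez(f"{n}{k}.npz",**c)
    c={q:np.array(c[q]) for q in c}
    u0,v0,u1,v1,s=(250,150,380,270,6) if n=="side" else (280,140,390,250,6)
    crop(c,u0,v0,u1,v1,s,f"pics/{n}{k}c.png")
    im=c["frame"][v0:v1,u0:u1,::-1].copy(); im=cv2.resize(im,None,fx=s,fy=s,interpolation=cv2.INTER_CUBIC)
    g=lambda q:tuple(int(x) for x in ((proj(c,q)-[u0,v0]+.5)*s))
    for q in([.139,0,.006],[-.061,0,.006],[.05,.012,.010],[.05,-.012,.010],[.108,.031,.010],[.108,-.031,.010],[-.061,.012,.012],[-.061,-.012,.012]):
        cv2.circle(im,g(po+Rpd.apply(q)),4,(0,0,255),1)
    cv2.drawMarker(im,g(view),(255,0,255)); cv2.drawMarker(im,g(view+.15*cx_),(255,0,0))
    cv2.imwrite(f"pics/{n}{k}o.png",im)
E
python3 chk.py 13
```

```text
11.65 [ 0.53662275 -0.05599792  0.19310589] 0.23577799914097813 [ 38.2 -12.9 -35.3 123.8  -7.5  36.6  89.2] [-0.07  0.11 -0.22  0.07  0.06  0.04 -0.11]
target [ 0.53596103 -0.05464702  0.19130436] [0.1050734  0.3472412  0.06044635]
[[-1, 1.1, 1.3, -1.6, 0.002, 0.006, 0.001]]
blade pred [ 0.00038608 -0.00117219  0.00210319]
```

View pics/side13o.png

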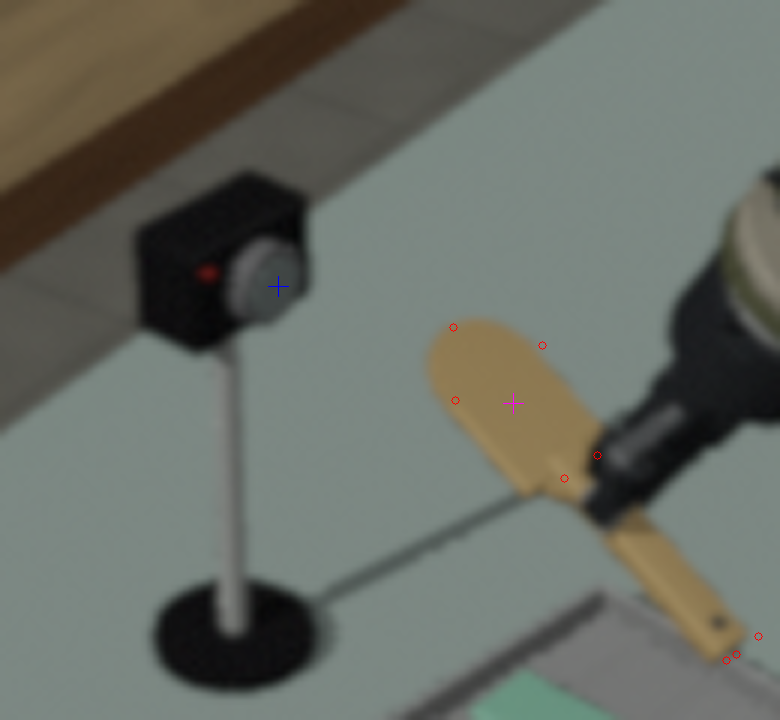

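View pics/top13o.png

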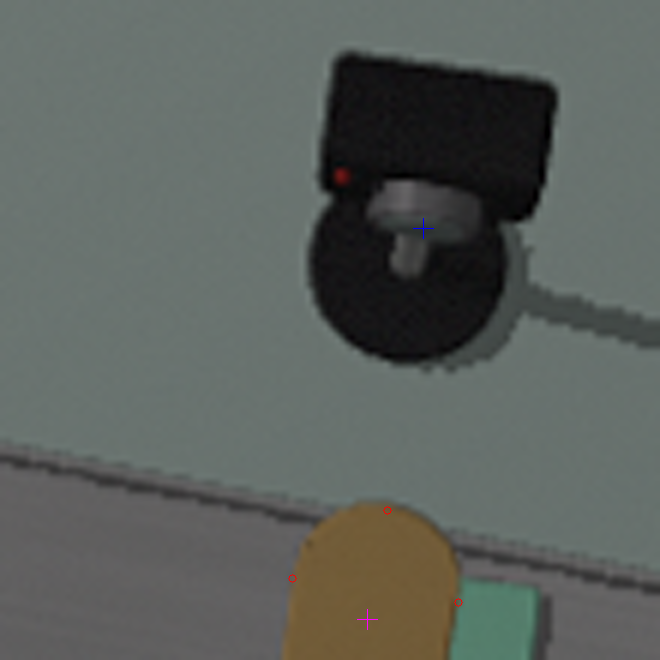

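The overlay shows a uniform offset of about 2 px in the side view, and the lens marker has the same one (278,287 against 267,283), so it is calibration bias and not a paddle error. There is no relative rotation. One small correction, then settle.

Emit:
play_rows([
  [[-1, 1, 1, -1.5, 0.002, 0.006, 0.001], [-1, 0, 0, 0, 0, 0, 0], [-1, 0, 0, 0, 0, 0, 0], [-1, 0, 0, 0, 0, 0, 0], [-1, 0, 0, 0, 0, 0, 0]],
])

```text
clock: 12.38
eef_pos: [0.5359, -0.0546, 0.1911]
orientation: [0.1, 60.1, -7.2]
force: [-0.9, -0.1, -0.2]
grip_width: 0.228
```

```bash
python3 chk.py 14; python3 - <<'E'
from plan import *
a=np.load("side14.npz");cv2.imwrite("pics/side14.png",a["frame"][:,:,::-1])
b=np.load("top14.npz")["frame"];t=np.load("top0.npz")["frame"]
d=np.abs(b.astype(int)-t).max(2); 
for n,(u0,v0,u1,v1) in dict(cam=(330,145,380,205),mat=(455,245,545,330),mold=(105,250,180,325),spat=(340,230,400,260)).items(): print(n,(d[v0:v1,u0:u1]>40).sum())
# 4-dof image fit of paddle vs tool prediction, silhouette points top/side: principal axis tilt in side image
from scipy.optimize import least_squares
E
```

```text
12.375 [ 0.53594959 -0.0546403   0.19106281] 0.22789403469676897 [ 38.2 -12.6 -35.5 123.7  -7.3  36.9  88.9] [ 0.06 -0.03 -0.01  0.04  0.01  0.05  0.01]
target [ 0.53596103 -0.05464702  0.19130436] [-0.01485794 -0.05808851 -0.02684881]
[[-1, -0.2, -0.0, 0.1, -0.0, -0.001, -0.0]]
blade pred [ 3.42509692e-05 -2.49197690e-05 -2.92222265e-04]
cam 0
mat 10
mold 0
spat 88
```

View pics/side14o.png

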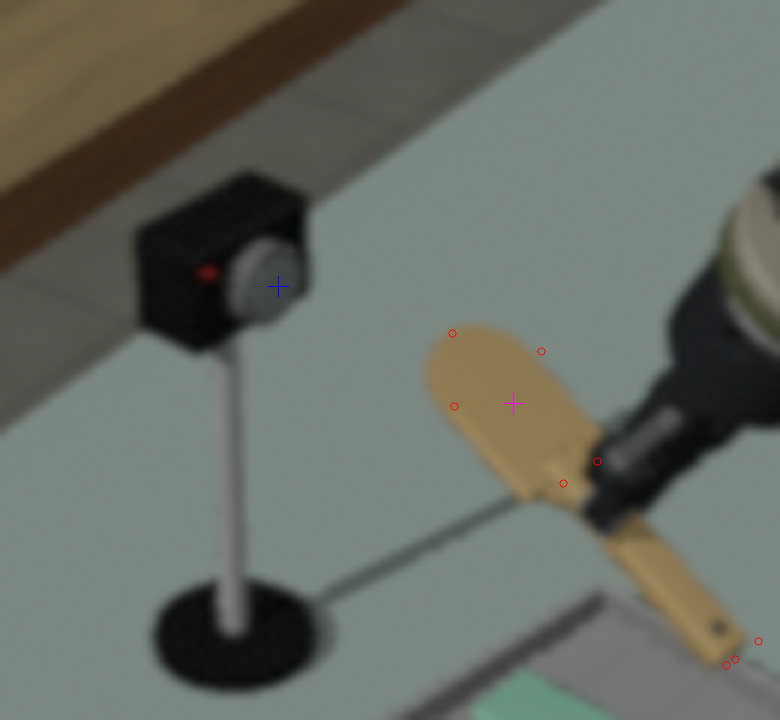

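View pics/side14.png

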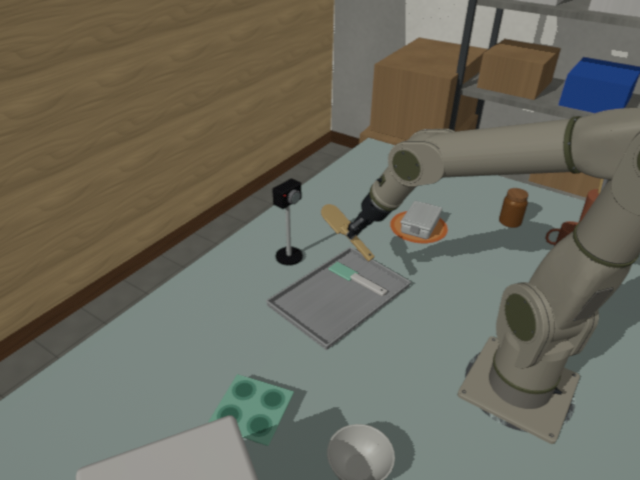

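The paddle is held at the showing spot (blade near 338,217 in the full side view). The camera, mat with box, mold, tray and spatula are where they were. The `spat` region difference in the top view is the paddle and its shadow overlapping it. Handing in.

```bash
python3 - <<'E'
from plant import arm
print(arm.close_job())
E
```

```text
the job is handed in; nothing more can be done
None
```

The bento box was on the orange mat, so I took the bamboo paddle by its handle. It is now held still in front of the lesson camera, with the blade pointing at the lens and the tip raised 30°. I handed the job in at about 12.5 s.

**Final checks:**
- **Position and angle:** By the arm's own pose reading, the blade middle is within 0.3 mm of the showing spot I estimated from the pictures. The tilt is within 0.1°, there is almost no roll or turn, and the joints are still.
- **Other things:** The camera, mold and bento box match the first top picture. The tray and spatula look unmoved in the side view. The top-view comparison differed around the spatula (88 pixels), which I put down to the paddle and its shadow overlapping that area.

**What disagreed:**
- **Fingertips:** They sat about 13 mm above the reported tool tip, so the first close went shut above the handle without touching the paddle. I reopened, lowered the gripper and the second grasp held. The grip opening read 0.23, against about 0.28 expected for a 24 mm handle.
- **Side camera:** Both the paddle and the lens appeared about 2 pixels off their predicted places. The offset was the same for both, so I treated it as calibration error and did not correct for it.
- **Lens position:** My estimate is probably good to 2–3 mm.

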